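# Put the round soldering supplies back on their pads

### The arm

A 6-joint arm with a two-finger parallel gripper is mounted at the origin on a cart in front of the work surface, level with it; the furniture and walls round the work are solid. World frame = base frame: x ahead of the robot, y to its left, z up, the work surface at z = 0. Lengths are in m, angles in degrees, forces in N, time in s.
With the tool pointing down it reaches from about 0.4 to 0.825 m from the base axis. Payload 7 kg.
Tool frame: the origin (TCP) lies between the finger pads; the fingertips stand 19 mm ahead of it and the grasp point (between the pads) is the TCP; z points along the fingers, y is the line along which they close (so a half turn about z gives the same grasp; the last joint's range is limited). The gripper opens to 88 mm and grips with 3 to 60 N. Pads are 19 mm wide; open, the fingers measure 130 mm over their backs; the gripper's body (78 mm by 193 mm) begins 47 mm behind the grasp point.
Start: joints at [84.116, 20.546, 0.682, 0, -70.136, -16.507], TCP at [0.257, 0.624, 0.206] pointing down, gripper open.
Joint ranges: [-176.03, 176.03], [-82.01, 121.73], [-58.28, 71.71], [-173.87, 95.51], [-174.79, -0.11], [-173.66, 173.66]. Speed limits (degrees/s): [136.94, 136.94, 172.46, 180, 180, 180].

### API

Orientations are given as [roll, pitch, yaw] about the fixed x, y, z axes, in that order (R = Rz(yaw) Ry(pitch) Rx(roll)).
In Python, from plant import r gives the robot as it stands. The module is installed in compiled form; this text tells all that it offers.
- The arm moves only by the shell command python3 -m pendant 'ROWS' [OPENING] [FORCE]. ROWS is JSON, a list of rows, each a list of 6 numbers: the shift along the tool's x, y, z in mm, then the turn, a rotation vector about the tool's x, y, z in rad. In form: [[tx, ty, tz, wx, wy, wz], ...]. A call has 1 to 20 rows; each row is the pose to reach, as a shift and turn from the pose commanded when the call began, along the tool's axes at that moment; what a row does not reach only later rows make up. A row lasts 1/8 s, in which the tool goes at most 62.5 mm and 10.7 degrees, less where a joint would pass 70% of its speed; a pose out of reach is approached as far as the arm can. A call with a gripper value outside its range is refused whole. OPENING is the finger opening in mm, from 0 to 87.6, set as the call begins (- or left out, the last holds). The fingers move at their own pace and stop on an object; FORCE is the grip in N (left out, the last holds). Time passes only in rows, so rows that repeat a pose let the fingers close. It gives the time, the measured TCP pose, the force, the opening and the grip force at its end, in the units of the state.
- r.get_state(): the state, without advancing time (a new reading comes with each control period).
- r.capture(name): name is "scene" or "side" or "wrist"; returns the picture (420x560x3 uint8, red, green, blue); there is no depth.
- r.camera_params(name): a dict with "mtx" (3x3 intrinsics, pixels), "rvec" (rotation vector, rad) and "tvec" (3), from world to camera coordinates, as OpenCV has them; the wrist camera has in their place "mount" (4x4, takes a point from camera to tool coordinates, whose origin is the TCP and whose axes are the flange's). Camera axes: x right, y down, z forward; pixel columns grow to the right and rows downward; lengths in m; the calibration is good to about 2 mm. A picture is of the moment at which its call begins: read the wrist's pose just before it. camera_params takes no time and is no camera call.
- r.close_job(): hands the job in; it is judged then, once.
The state is a dict: "time_s": time; "joints": joint angles; "qd": joint speeds; "joint_torque": joint torques, N m; "tcp_pos": TCP position; "eef_rot": TCP orientation; "contact_force": force on the tool from outside, world axes, zero at the start; "moment": the same for the moment, N m; "gripper_width": finger opening in m; "gripper_force": force on a finger pad.
Only numpy, scipy, OpenCV 4.12 (cv2) and the standard library are available. Lean on these libraries where they do the work, as an engineer would, in place of code of your own. Each camera call takes 0.05 s, during which the arm holds its last target. There are 200 camera calls.

### The job

Tidy the four round soldering supplies on this bench: stand the solder reel on the black pad, lay the orange tape roll on the orange pad and put the green-lidded pot on the green pad, each right way up and wholly on its pad, not hanging over the edge. Once the pot is on its pad, stack the red-lidded tin right way up in the middle of the pot's lid. Set things down rather than dropping them, do not bump into the computer screen behind them, and leave the battery, the memory stick and the eraser where they are.

Things in the scene. Friction and masses are not known exactly. Their poses are not given: they have to be found in the camera images.
- solder_reel: Reel of bare silver solder wire standing upright on its round flange: black flanges, yellow label on top, body 46 mm tall and about 54 mm across (up to 58 mm), a thin harmless wire end sticks up to 76 mm. It can be gripped across its sides like a solid cylinder. Loose, about 0.22 kg. Origin: centre of its underside; z up.
- tape_roll: Orange roll of tape lying flat: ring 54 mm outer diameter, about 30 mm hole, 12 mm high. Loose, about 30 g. Origin: centre of its underside; z up.
- green_pot: Small white pot with a flat green screw lid (lid does not come off): 36 mm diameter at the lid (upper 10 mm), 32 mm below it, 21 mm high in all. Loose, about 35 g. Origin: centre of its underside; z up, flat lid top at z = 21 mm.
- red_tin: Small flat tin with a red lid (lid does not come off) on a whitish base: 31 mm diameter at the lid (upper 8 mm), 28 mm below it, 15 mm high in all. Loose, about 30 g. Origin: centre of its underside; z up.
- black_pad: Flat round black pad with a thin grey circle, 84 mm diameter, 6 mm thick, no rim, fixed to the table. The place of the solder reel. (Behind the pads and supplies a computer screen stands on the table, not listed: its near edge is about 0.63 m ahead of the robot base and 0.02 to 0.09 m left of the middle, from 60 to 440 mm high, and it runs back to the right.) Origin: centre of its underside; its top is at z = 6 mm.
- orange_pad: Flat round orange pad with a thin yellow circle, 78 mm diameter, 6 mm thick, no rim, fixed to the table. The place of the tape roll. Origin: centre of its underside; its top is at z = 6 mm.
- green_pad: Flat round green pad with a thin white circle, 60 mm diameter, 6 mm thick, no rim, fixed to the table. The place of the green-lidded pot. Origin: centre of its underside; its top is at z = 6 mm.
- battery: Block battery standing upright, dark blue and gold, 18 x 26 mm and 48 mm tall, loose; to be left alone. Origin: centre of its underside; z up.
- memory_stick: Red memory stick with a silver plug lying flat, 18 x 49 x 8 mm (long side along its y), loose; to be left alone. Origin: centre of its underside; z up.
- eraser: White eraser in a blue card sleeve lying flat, 21 x 44 x 12 mm (long side along its y), loose; to be left alone. Origin: centre of its underside; z up.
There are look-alikes about, which are no part of the job. Of the things like the solder_reel, leave any that is blue or purple; of the rest the larger one is meant.

How it is judged (in metres and radians):
On the way, in this order (a step that is already met when the one before it is completed fails the run):
1. the green-lidded pot stands on the green pad (horizontal distance between green_pot and green_pad below 0.012 m and z of green_pot in the frame of green_pad between 0.002 and 0.01 m and angle between green_pot's own z axis and vertical below 0.2 rad and linear speed of green_pot below 0.02 m/s), for 0.2 s.
2. the red-lidded tin stands on the lid of the pot, which is on its pad (all of step 1 and horizontal distance between red_tin and green_pot below 0.01 m and z of red_tin in the frame of green_pot between 0.017 and 0.025 m and angle between red_tin's own z axis and vertical below 0.2 rad and linear speed of red_tin below 0.02 m/s), for 0.2 s.
At the end, for the whole second after the job is handed in: Reel on the black pad (centres within 13 mm), tape roll on the orange pad (12 mm), pot on the green pad (12 mm), tin on the pot's lid (within 10 mm of the pot's centre); all right way up (within 0.2 rad), released and at rest (all of step 2 and horizontal distance between solder_reel and black_pad below 0.013 m and z of solder_reel in the frame of black_pad between 0.002 and 0.01 m and angle between each of solder_reel, tape_roll's own z axis and vertical below 0.2 rad and linear speed of each of solder_reel, tape_roll below 0.02 m/s and horizontal distance between tape_roll and orange_pad below 0.012 m and z of tape_roll in the frame of orange_pad between 0.002 and 0.01 m); the robot touches nothing.
It fails at once if the battery, memory stick or eraser is pushed more than 20 mm or knocked over (distance of any of battery, memory_stick, eraser from where it was at the start of the episode above 0.02 m or angle between any of battery, memory_stick, eraser's own z axis and vertical above 0.5 rad).
It fails at once if a supply is dropped or thrown (moves faster than 0.8 m/s while the fingers do not hold it) ((linear speed of solder_reel above 0.8 m/s and contact force between the fingers and solder_reel below 0.05 N) or (linear speed of tape_roll above 0.8 m/s and contact force between the fingers and tape_roll below 0.05 N) or (linear speed of green_pot above 0.8 m/s and contact force between the fingers and green_pot below 0.05 N) or (linear speed of red_tin above 0.8 m/s and contact force between the fingers and red_tin below 0.05 N)).
It also fails if it takes over 118 s, if anything falls off the work surface, if the arm or the gripper's body presses on something with over 40 N, if the wrist force passes 120 N, or if a joint passes its speed limit or range.

## Working session

There is one attempt and no reset: what is moved stays moved. The work goes in short steps, Python scripts to look and compute and a shell command to move; the robot and the scene stay as the last step left them, time stands still between calls to the robot, and variables do not carry over. Pictures are saved under pics/ and viewed, at most 14 in all, crops included, and the job is handed in when it is done.

```bash
mkdir -p pics
python3 - <<'E'
from plant import r
import cv2,numpy as np
s=r.get_state();print(s['time_s'],s['tcp_pos'],s['eef_rot'],s['gripper_width'])
for n in ("scene","side","wrist"):
    im=r.capture(n);cv2.imwrite(f"pics/{n}0.png",im[:,:,::-1])
    print(n,{k:np.round(v,3).tolist() for k,v in r.camera_params(n).items()})
E
```

```text
0.0 [0.25694497 0.62360508 0.2052394 ] [ 1.79905891e+02 -6.64570277e-03 -2.23962873e+01] 0.0879167098079626
scene {'mtx': [[406.86, 0.0, 280.271], [0.0, 406.86, 212.733], [0.0, 0.0, 1.0]], 'rvec': [1.0, -2.539, 0.967], 'tvec': [0.433, 0.318, 0.814]}
side {'mtx': [[423.127, 0.0, 279.358], [0.0, 423.127, 208.498], [0.0, 0.0, 1.0]], 'rvec': [1.849, -0.566, 0.413], 'tvec': [-0.486, 0.148, 0.724]}
wrist {'mtx': [[372.014, 0.0, 278.04], [0.0, 372.014, 212.823], [0.0, 0.0, 1.0]], 'mount': [[0.0, -0.97, -0.244, 0.065], [1.0, 0.0, 0.0, 0.0], [-0.0, -0.244, 0.97, -0.179], [0.0, 0.0, 0.0, 1.0]]}
```

View pics/scene0.png

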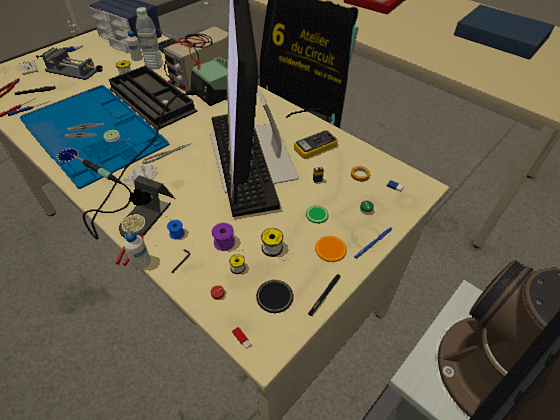

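View pics/side0.png

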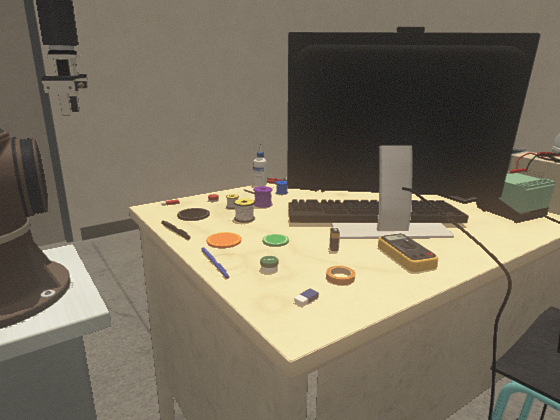

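The scene view shows these look-alikes:
- Reels: large yellow/silver at (272,240), small yellow at (237,263), purple at (223,236), blue at (175,230), and a far yellow one at (123,66). I choose (272,240).
- Tape: ring at (360,173).
- Pot: (367,207).
- Tin: (217,292).
- Pads: black (274,295), orange (331,249), green (317,214).

The side view agrees, with the reel at (244,210), pot (269,262) and tape (340,275). Next I'll measure and check the choice in a close crop.

```bash
cat > h.py <<'E'
import cv2,numpy as np
from scipy.spatial.transform import Rotation as R
from plant import r
def ray(cam,uv,st=None):
    p=r.camera_params(cam)
    d=np.linalg.inv(p["mtx"])@[uv[0],uv[1],1.]
    if cam=="wrist":
        M=np.array(p["mount"]);T=R.from_euler('xyz',st['eef_rot'],degrees=True).as_matrix()
        return T@M[:3,3]+st['tcp_pos'],T@M[:3,:3]@d
    A=cv2.Rodrigues(np.array(p["rvec"],float))[0]
    return -A.T@np.ravel(p["tvec"]),A.T@d
def onplane(cam,uv,z,st=None):
    o,d=ray(cam,uv,st);return o+d*(z-o[2])/d[2]
def proj(cam,P,st=None):
    p=r.camera_params(cam)
    if cam=="wrist":
        M=np.array(p["mount"]);T=np.eye(4);T[:3,:3]=R.from_euler('xyz',st['eef_rot'],degrees=True).as_matrix();T[:3,3]=st['tcp_pos']
        q=np.linalg.inv(T@M)@[*P,1.];q=q[:3]
    else: q=cv2.Rodrigues(np.array(p["rvec"],float))[0]@P+np.ravel(p["tvec"])
    q=np.array(p["mtx"])@q;return q[:2]/q[2]
def blob(im,box,lo,hi,hsv=True):
    x0,y0,x1,y1=box;c=im[y0:y1,x0:x1]
    m=cv2.inRange(cv2.cvtColor(c,cv2.COLOR_RGB2HSV),np.array(lo),np.array(hi))
    k=cv2.findContours(m,cv2.RETR_EXTERNAL,cv2.CHAIN_APPROX_NONE)[0]
    if not k: return None
    k=max(k,key=cv2.contourArea);h=cv2.convexHull(k).reshape(-1,2)+[x0,y0]
    return h
def disc(cam,h,z,st=None):
    P=np.array([onplane(cam,u,z,st)[:2] for u in h]);(c,rad)=cv2.minEnclosingCircle((P*1000).astype(np.float32))
    e=cv2.fitEllipse((P*1000).astype(np.float32)) if len(P)>4 else None
    return np.round(c,1),round(2*rad,1),None if e is None else np.round([*e[0],*e[1]],1).tolist()
E
cat > m.py <<'E'
from h import *
im=cv2.imread("pics/scene0.png")[:,:,::-1].copy()
O=dict(black_pad=((250,272,300,318),(0,0,0),(180,255,60),.006),
orange_pad=((305,228,355,268),(5,150,100),(30,255,255),.006),
green_pad=((298,200,335,228),(40,100,50),(85,255,255),.006),
reel=((258,226,288,260),(22,140,80),(35,255,255),.046),
tape=((345,160,375,188),(8,120,80),(24,255,255),.012),
pot=((355,196,380,218),(40,80,20),(90,255,255),.021),
tin=((205,282,230,302),(0,150,60),(8,255,255),.015),
small=((226,252,250,276),(22,140,80),(35,255,255),.03),
purple=((208,220,240,252),(125,60,30),(160,255,255),.04),
stick=((228,322,256,350),(0,150,60),(8,255,255),.008),
battery=((308,162,330,186),(0,0,0),(180,255,90),.02),
eraser=((384,176,408,194),(100,80,20),(130,255,255),.012))
for n,(b,lo,hi,z) in O.items():
    h=blob(im,b,lo,hi)
    print(n,h.mean(0).round() if h is not None else None,disc("scene",h,z) if h is not None else None)
a=cv2.resize(im[150:350,200:420],None,fx=3,fy=3,interpolation=cv2.INTER_CUBIC)
cv2.imwrite("pics/crop0.png",a[:,:,::-1])
E
python3 m.py
```

```text
black_pad [274. 297.] (array([439.3, 182. ]), 82.9, [439.2, 181.9, 80.9, 82.7])
orange_pad [331. 249.] (array([429.3, -10.1]), 80.3, [429.4, -9.8, 76.7, 79.9])
green_pad [316. 215.] (array([525. , -73.2]), 62.8, [525.7, -73.3, 58.4, 62.8])
reel [272. 235.] (array([539. ,  85.9]), 51.2, [539.3, 85.8, 48.8, 50.3])
tape [361. 172.] (array([ 531.7, -276.7]), 65.0, [531.1, -276.6, 54.7, 68.6])
pot [367. 206.] (array([ 438.4, -175.6]), 39.3, [439.4, -175.4, 33.2, 39.3])
tin [217. 292.] (array([536.3, 265.2]), 30.7, [536.3, 265.1, 29.4, 30.2])
small [237. 261.] (array([557.6, 184.5]), 34.1, [558.1, 184.4, 32.9, 33.3])
purple [223. 236.] (array([629.3, 164.3]), 85.3, [628.4, 161.7, 56.2, 88.1])
stick [242. 336.] (array([422., 296.]), 21.9, [420.2, 298.3, 13.0, 24.8])
battery [317. 175.] (array([ 609.1, -179.9]), 63.8, [608.6, -180.1, 34.6, 65.4])
eraser [392. 185.] (array([ 436.4, -299.2]), 33.7, [436.5, -299.8, 29.5, 35.3])
```

View pics/crop0.png

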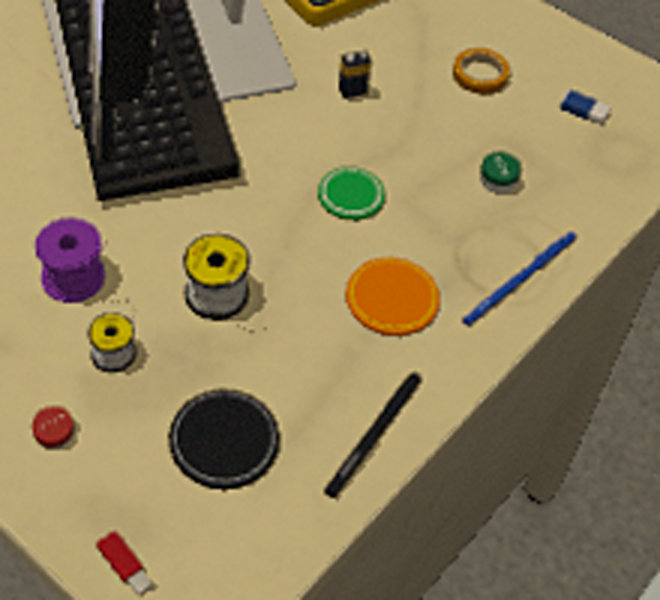

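The crop shows the large yellow-label silver reel at crop (217,262), with the smaller one at (111,342) and purple at (68,258). The choice is confirmed. I'll move to a central overhead wrist look with the camera on the base side, away from the screen.

```bash
cat > go.py <<'E'
# usage: go.py x y z yaw (mm, deg) -> tool-frame shift/turn from the measured pose
import sys;from h import *
x,y,z,yaw=map(float,sys.argv[1:5]);s=r.get_state()
A=R.from_euler('xyz',s['eef_rot'],degrees=True);B=R.from_euler('xyz',[180,0,yaw],degrees=True)
print(np.round(A.inv().apply(np.array([x,y,z])-np.array(s['tcp_pos'])*1000),1),np.round((A.inv()*B).as_rotvec(),3))
E
python3 go.py 480 20 300 180; python3 go.py 450 300 300 180
```

```text
[436.2 473.4 -93.9] [ 0.000e+00 -2.000e-03  2.751e+00]
[301.8 225.9 -94.2] [ 0.000e+00 -2.000e-03  2.751e+00]
```

```bash
python3 -m pendant '[[60,45,-40,0,0,0.18],[120,90,-80,0,0,0.36],[180,135,-94,0,0,0.54],[240,180,-94,0,0,0.72],[270,210,-94,0,0,0.9],[302,226,-94,0,0,1.08],[302,226,-94,0,0,1.26],[302,226,-94,0,0,1.44],[302,226,-94,0,0,1.62],[302,226,-94,0,0,1.8],[302,226,-94,0,0,2.0],[330,276,-94,0,0,2.18],[357,325,-94,0,0,2.36],[384,375,-94,0,0,2.54],[411,424,-94,0,0,2.65],[436,473,-94,0,0,2.751],[436,473,-94,0,0,2.751],[436,473,-94,0,0,2.751]]' 87 20
python3 - <<'E'
from h import *
s=r.get_state();im=r.capture("wrist");cv2.imwrite("pics/w1.png",im[:,:,::-1]);np.save("w1.npy",[s['tcp_pos'],s['eef_rot']])
for n,p in dict(reel=(.539,.086,.046),tape=(.531,-.277,.012),pot=(.439,-.175,.021),tin=(.536,.265,.015),bp=(.439,.182,.006),op=(.429,-.01,.006),gp=(.525,-.073,.006)).items(): print(n,proj("wrist",np.array(p),s).round())
E
```

```text
time_s: 2.4
tcp_pos: [0.48, 0.0204, 0.3001]
eef_rot: [180.0, -0.0, 180.0]
contact_force: [-0.6, -0.0, 0.5]
gripper_width: 0.0873
gripper_force: 0.0
reel [332. 226.]
tape [ 48. 213.]
pot [116. 141.]
tin [468. 217.]
bp [407. 140.]
op [253. 132.]
gp [206. 207.]
```

View pics/w1.png

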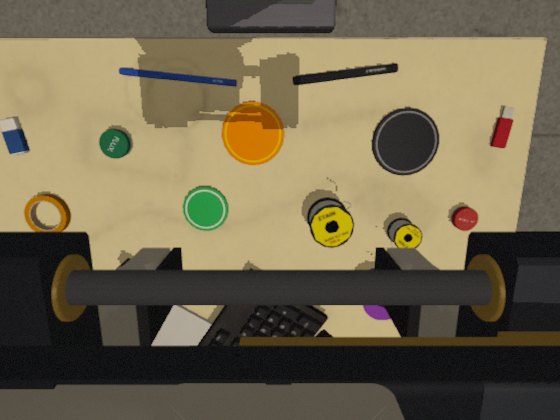

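The wrist view shows reel (332,226), tape (47,215), pot (115,143), tin (465,219), black pad (405,141), orange pad (253,133) and green pad (205,208), all matching the scene estimates. I'll measure them precisely here.

```bash
cat > m1.py <<'E'
from h import *
im=cv2.imread("pics/w1.png")[:,:,::-1].copy();a=np.load("w1.npy");s=dict(tcp_pos=a[0],eef_rot=a[1])
O=dict(black_pad=((365,100,448,182),(0,0,0),(180,255,70),.006),
orange_pad=((215,95,292,172),(5,150,100),(30,255,255),.006),
green_pad=((178,182,235,236),(40,60,50),(90,255,255),.006),
reel=((300,190,362,252),(22,120,80),(35,255,255),.046),
tape=((15,185,80,240),(5,140,80),(22,255,255),.012),
pot=((92,122,138,165),(40,60,20),(95,255,255),.021),
tin=((445,200,485,238),(0,120,60),(8,255,255),.015),
small=((385,215,425,255),(22,120,80),(35,255,255),.03))
for n,(b,lo,hi,z) in O.items():
    h=blob(im,b,lo,hi); print(n,h.min(0),h.max(0),disc("wrist",h,z,s))
E
python3 m1.py
```

```text
black_pad [372 108] [438 174] (array([441.7, 179.4]), 83.1, [441.4, 179.3, 82.0, 82.7])
orange_pad [222 101] [283 164] (array([430.8, -11.1]), 77.6, [431.0, -11.2, 76.7, 77.3])
green_pad [183 186] [227 230] (array([526.9, -74.8]), 59.9, [527.0, -74.7, 58.6, 59.7])
reel [311 207] [353 246] (array([540. ,  85.8]), 51.4, [540.2, 85.6, 50.3, 50.6])
tape [ 24 194] [ 70 231] (array([ 534.4, -278.5]), 59.8, [533.6, -278.9, 54.3, 60.3])
pot [ 99 129] [129 157] (array([ 442.1, -177.8]), 37.0, [442.3, -177.8, 34.4, 37.1])
tin [452 207] [477 229] (array([538.3, 260.8]), 33.6, [538.0, 261.1, 29.8, 33.9])
small [394 225] [421 247] (array([559.1, 184.5]), 34.9, [558.9, 184.3, 33.2, 34.9])
```

```bash
python3 -m pendant '[[-30,32,40,0,0,0],[-60,65,90,0,0,0],[-60,65,140,0,0,0],[-60,65,180,0,0,0],[-60,65,210,0,0,0],[-60,65,235,0,0,0],[-60,65,255,0,0,0],[-60,65,267,0,0,0],[-60,65,267,0,0,0],[-60,65,267,0,0,0]]' 87 25
python3 -m pendant '[[0,0,0,0,0,0],[0,0,0,0,0,0],[0,0,0,0,0,0],[0,0,0,0,0,0],[0,0,0,0,0,0],[0,0,0,0,0,0],[0,0,0,0,0,0],[0,0,0,0,0,0]]' 40 25
```

```text
time_s: 3.7
tcp_pos: [0.5406, 0.0862, 0.0339]
eef_rot: [180.0, 0.1, -180.0]
contact_force: [0.0, -0.9, 0.3]
gripper_width: 0.0869
gripper_force: 0.0
time_s: 4.7
tcp_pos: [0.5401, 0.0857, 0.0331]
eef_rot: [-180.0, -0.0, 180.0]
contact_force: [0.8, -0.5, -0.5]
gripper_width: 0.0398
gripper_force: 0.0
```

Run:
```python
from h import *
a=r.capture("scene");b=r.capture("side")
A=cv2.resize(a[190:320,180:340],(400,325));B=cv2.resize(b[140:270,170:330],(400,325))
cv2.imwrite("pics/c2.png",np.hstack([A,B])[:,:,::-1])
```

```text
(no output)
```

View pics/c2.png

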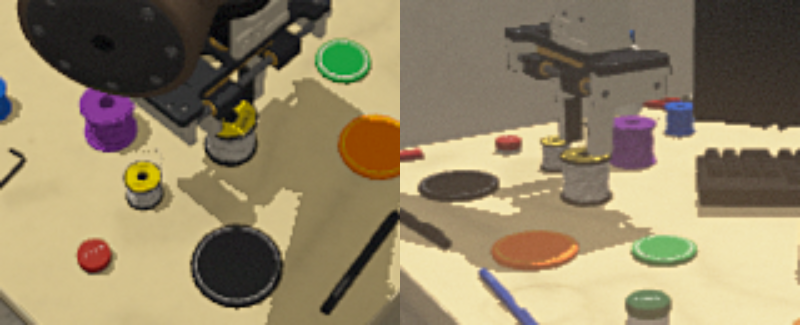

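Run:
```python
from h import *
s=r.get_state();print(s['tcp_pos'],s['gripper_width'])
t=np.array(s['tcp_pos'])
for n,x0,y0,k in(("scene",180,190,2.5),("side",170,140,2.5)):
    for dy in(-.02,0,.02):
        p=proj(n,t+[0,dy,-.019]);print(n,dy,p.round(1),((p-[x0,y0])*k).round())
im=r.capture("scene");h=blob(im,(250,220,295,265),(22,120,60),(35,255,255));print(h.min(0),h.max(0),proj("scene",np.array([.54,.086,.046])),proj("side",np.array([.54,.086,.046])))
im=r.capture("side");h=blob(im,(225,190,265,225),(18,120,40),(35,255,255));print(h.min(0),h.max(0))
```

```text
[0.54010171 0.0856368  0.03314632] 0.039559458137741255
scene -0.02 [276.8 239.2] [242. 123.]
scene 0 [271.3 243.9] [228. 135.]
scene 0.02 [265.6 248.7] [214. 147.]
side -0.02 [248.3 215.6] [196. 189.]
side 0 [244.3 213.3] [186. 183.]
side 0.02 [240.4 211.1] [176. 178.]
[267 230] [282 244] [271.13794944 235.98694546] [243.94980708 201.39085122]
[234 199] [253 204]
```

Run:
```python
from h import *
s=r.get_state();a=r.capture("wrist");b=r.capture("side")
t=np.array(s['tcp_pos'])
for d in(-.02,.02): print(proj("wrist",t+[0,d,-.019],s).round(),proj("side",t+[0,d,-.019]).round(),proj("side",t+[0,d,.019]).round(),)
B=cv2.resize(b[135:235,200:290],(378,420),interpolation=cv2.INTER_CUBIC)
cv2.imwrite("pics/c3.png",np.hstack([a[:,:420],B])[:,:,::-1])
```

```text
[242. 241.] [248. 216.] [248. 201.]
[313. 241.] [240. 211.] [240. 197.]
```

View pics/c3.png

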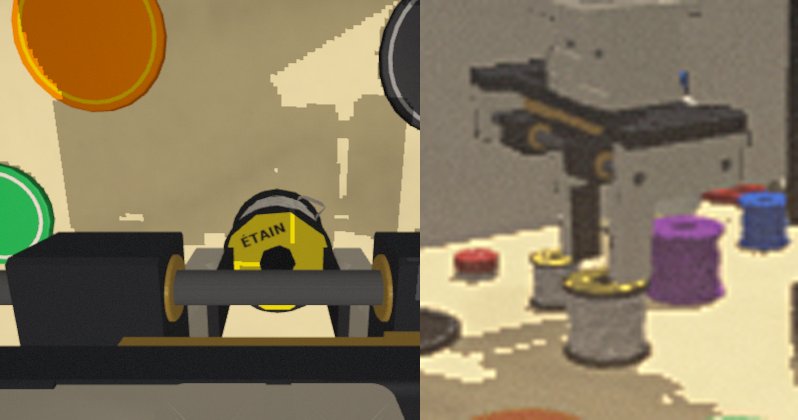

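The wrist crop shows the reel at (278,260), with the fingers (210–235 and 325–350, row 290) occluding its sides, so the tips are above it. In the side view the tips end at about z 52 mm, at px (239,196) and (250,203). The real tips are therefore about 19 mm behind the reported TCP, which means the tool is about 38 mm shorter than stated. I'll open and go 38 mm lower, watching the force.

```bash
python3 -m pendant '[[0,0,0,0,0,0],[0,0,0,0,0,0],[0,0,0,0,0,0],[0,0,0,0,0,0],[0,0,0,0,0,0],[0,0,5,0,0,0],[0,0,10,0,0,0],[0,0,14,0,0,0],[0,0,18,0,0,0],[0,0,18,0,0,0]]' 87 25
python3 -m pendant '[[0,0,4,0,0,0],[0,0,8,0,0,0],[0,0,12,0,0,0],[0,0,16,0,0,0],[0,0,20,0,0,0],[0,0,20,0,0,0]]' 87 25
python3 -m pendant '[[0,0,0,0,0,0],[0,0,0,0,0,0],[0,0,0,0,0,0],[0,0,0,0,0,0],[0,0,0,0,0,0],[0,0,0,0,0,0]]' 40 25
python3 - <<'E'
from h import *
s=r.get_state();a=r.capture("wrist");b=r.capture("side")
B=cv2.resize(b[135:235,200:290],(378,420),interpolation=cv2.INTER_CUBIC)
cv2.imwrite("pics/c4.png",np.hstack([a[:,:420],B])[:,:,::-1])
E
```

```text
time_s: 6.25
tcp_pos: [0.5398, 0.0855, 0.0147]
eef_rot: [-180.0, -0.0, 180.0]
contact_force: [-0.2, -0.1, -0.3]
gripper_width: 0.0874
gripper_force: 0.0
time_s: 7.0
tcp_pos: [0.5398, 0.0855, -0.0052]
eef_rot: [-180.0, -0.0, 180.0]
contact_force: [-0.6, 0.4, 0.2]
gripper_width: 0.0868
gripper_force: 0.0
time_s: 7.75
tcp_pos: [0.5401, 0.0856, -0.0048]
eef_rot: [-180.0, 0.0, 180.0]
contact_force: [0.0, -0.3, 1.2]
gripper_width: 0.0534
gripper_force: 25.0
```

View pics/c4.png

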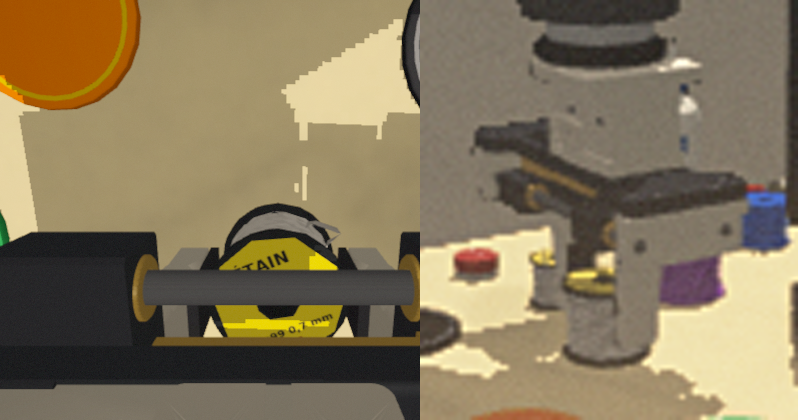

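The wrist shows the reel between the pads at (278,270), and the side view shows it gripped (53 mm, 25 N). Now to the black pad.

```bash
python3 -m pendant '[[0,0,-15,0,0,0],[0,0,-35,0,0,0],[0,0,-50,0,0,0],[20,20,-50,0,0,0],[45,45,-50,0,0,0],[70,70,-50,0,0,0],[90,87,-50,0,0,0],[99,94,-50,0,0,0],[99,94,-35,0,0,0],[99,94,-22,0,0,0],[99,94,-14,0,0,0],[99,94,-14,0,0,0],[99,94,-14,0,0,0]]' 40 25
python3 - <<'E'
from h import *
s=r.get_state();print(s['tcp_pos'])
for n,z in(("scene",.055),("wrist",.055)):
    im=r.capture(n);
    p=proj(n,np.array([.441,.180,z]),s).round().astype(int);b=(max(p[0]-45,0),p[1]-45,p[0]+45,p[1]+45)
    h=blob(im,b,(22,120,50),(35,255,255));print(n,p,disc(n,h,z,s))
E
```

```text
time_s: 9.48
tcp_pos: [0.4414, 0.1797, 0.0093]
eef_rot: [180.0, 0.0, 180.0]
contact_force: [-0.1, 0.0, -2.4]
gripper_width: 0.0538
gripper_force: 25.0
[0.44142713 0.17965762 0.00931726]
scene [274 283] (array([543.6, 195. ]), 33.3, [543.8, 194.9, 32.5, 32.9])
wrist [278 292] (array([453.9, 179.7]), 38.0, None)
```

```bash
python3 -m pendant '[[0,0,3,0,0,0],[0,0,5,0,0,0],[0,0,7,0,0,0],[0,0,8,0,0,0],[0,0,8,0,0,0],[0,0,8,0,0,0]]' 40 25
python3 -m pendant '[[0,0,0,0,0,0],[0,0,0,0,0,0],[0,0,0,0,0,0],[0,0,0,0,0,0],[0,0,0,0,0,0],[0,0,-20,0,0,0],[0,0,-60,0,0,0],[0,0,-120,0,0,0],[0,0,-180,0,0,0],[0,0,-240,0,0,0],[0,0,-240,0,0,0],[0,0,-240,0,0,0]]' 87 25
cat > chk.py <<'E'
import sys;from h import *
s=r.get_state();print(s['tcp_pos'],s['time_s'])
col=dict(reel=((22,120,50),(35,255,255),.052),black=((0,0,0),(180,255,70),.006),tape=((5,140,80),(22,255,255),.012),pot=((40,60,20),(95,255,255),.021),tin=((0,120,60),(8,255,255),.015))
ims={}
for a in sys.argv[1:]:
    k,x,y,z,w=a.split(',');lo,hi,_=col[k];z=float(z)/1000;w=int(w)
    for n in("scene","wrist"):
        if n not in ims: ims[n]=r.capture(n)
        p=proj(n,np.array([float(x)/1000,float(y)/1000,z]),s).round().astype(int)
        h=blob(ims[n],(max(p[0]-w,0),max(p[1]-w,0),p[0]+w,p[1]+w),lo,hi)
        print(k,n,p,None if h is None or len(h)<5 else disc(n,h,z,s))
cv2.imwrite("pics/last.png",np.hstack([ims["scene"],ims["wrist"]])[:,:,::-1])
E
python3 chk.py reel,441,180,52,35
```

```text
time_s: 10.32
tcp_pos: [0.4411, 0.1796, 0.0012]
eef_rot: [-180.0, -0.0, 180.0]
contact_force: [-1.3, 0.6, 1.3]
gripper_width: 0.0531
gripper_force: 25.0
time_s: 11.82
tcp_pos: [0.4407, 0.1795, 0.241]
eef_rot: [180.0, -0.0, 180.0]
contact_force: [-0.5, 0.1, -1.3]
gripper_width: 0.087
gripper_force: 0.0
[0.44069663 0.17954686 0.24096017] 11.825
reel scene [274 284] (array([440.1, 180. ]), 52.0, [439.6, 180.2, 50.2, 51.2])
reel wrist [278 187] (array([441.4, 180.2]), 51.8, [441.5, 180.2, 50.7, 51.2])
```

Reel is centred on the black pad (within 2 mm in both views). Now the tape.

```bash
python3 -m pendant '[[-11,-57,0,0,0,0],[-23,-114,0,0,0,0],[-34,-171,0,0,0,0],[-46,-228,0,0,0,0],[-57,-285,0,0,0,0],[-69,-342,0,0,0,0],[-81,-400,20,0,0,0],[-93,-440,40,0,0,0],[-93,-458,60,0,0,0],[-93,-458,60,0,0,0],[-93,-458,60,0,0,0]]' 87 25
python3 chk.py tape,534,-278,12,55
```

```text
time_s: 13.3
tcp_pos: [0.5338, -0.2781, 0.1807]
eef_rot: [180.0, -0.1, 180.0]
contact_force: [-0.2, -0.3, -0.1]
gripper_width: 0.0872
gripper_force: 0.0
[ 0.533807   -0.27810864  0.18069386] 13.3
tape scene [359 172] (array([ 535.4, -276. ]), 64.6, [532.2, -277.5, 52.9, 63.7])
tape wrist [278 191] (array([ 533.4, -281.7]), 54.6, [533.5, -281.9, 53.4, 54.6])
```

View pics/last.png

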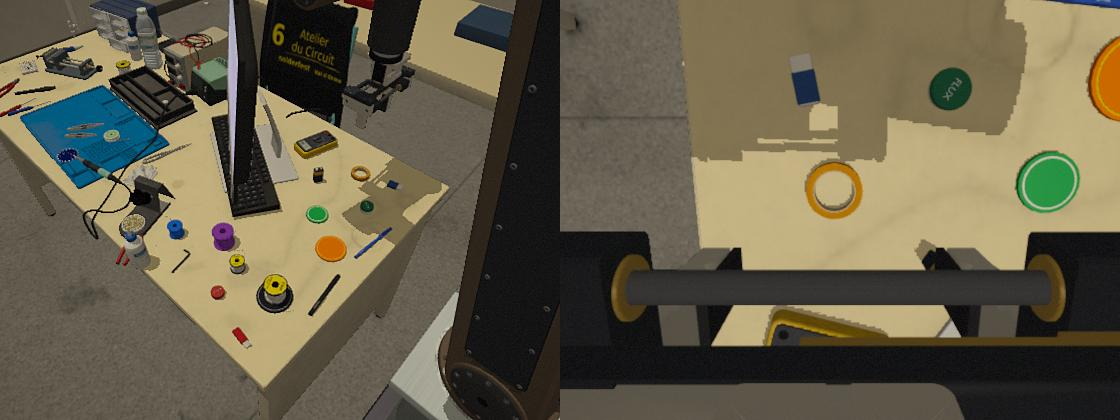

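The wrist shows the tape ring at (274,190), the eraser clear at (245,80) and the battery out of the way. The tape is at (533.5,-282). Descending, guarded.

```bash
python3 -m pendant '[[0,-3,50,0,0,0],[0,-3.5,100,0,0,0],[0,-3.5,140,0,0,0],[0,-3.5,165,0,0,0],[0,-3.5,178,0,0,0],[0,-3.5,185,0,0,0],[0,-3.5,190,0,0,0],[0,-3.5,190,0,0,0]]' 80 15
python3 -m pendant '[[0,0,2,0,0,0],[0,0,4,0,0,0],[0,0,5,0,0,0],[0,0,5,0,0,0]]' 80 15
```

```text
time_s: 14.4
tcp_pos: [0.5344, -0.2819, -0.0083]
eef_rot: [-180.0, 0.0, 180.0]
contact_force: [0.1, -0.6, 0.6]
gripper_width: 0.0796
gripper_force: 0.0
time_s: 14.9
tcp_pos: [0.534, -0.2819, -0.0139]
eef_rot: [180.0, -0.0, 180.0]
contact_force: [0.6, 1.2, 0.2]
gripper_width: 0.0798
gripper_force: 0.0
```

```bash
python3 -m pendant '[[0,0,0,0,0,0],[0,0,0,0,0,0],[0,0,0,0,0,0],[0,0,0,0,0,0],[0,0,0,0,0,0],[0,0,0,0,0,0]]' 40 15
python3 -m pendant '[[0,0,-5,0,0,0],[0,0,-15,0,0,0],[0,0,-30,0,0,0],[0,0,-50,0,0,0],[0,0,-70,0,0,0],[0,0,-70,0,0,0]]' 40 15
python3 go.py 431 -11 58 180; python3 chk.py tape,534,-282,70,45
```

```text
time_s: 15.65
tcp_pos: [0.5341, -0.2818, -0.0138]
eef_rot: [-180.0, 0.0, 180.0]
contact_force: [0.5, -0.4, 0.2]
gripper_width: 0.0526
gripper_force: 15.0
time_s: 16.4
tcp_pos: [0.5356, -0.2823, 0.0589]
eef_rot: [-179.9, 0.3, -180.0]
contact_force: [-0.4, 0.3, 0.1]
gripper_width: 0.053
gripper_force: 15.0
[1.045e+02 2.713e+02 2.000e-01] [-0.001  0.004  0.   ]
[ 0.53557367 -0.28225414  0.05891267] 16.4
tape scene [364 156] (array([ 633.9, -249.4]), 84.9, [633.7, -249.9, 27.0, 100.0])
tape wrist [278 258] (array([ 528.7, -282.5]), 45.7, [528.9, -282.5, 36.6, 46.9])
```

```bash
python3 -m pendant '[[10,25,0,0,0,0],[25,70,0,0,0,0],[45,120,0,0,0,0],[65,170,0,0,0,0],[85,220,0,0,0,0],[97,255,0,0,0,0],[103,271,0,0,0,0],[103,271,20,0,0,0],[103,271,40,0,0,0],[103,271,52,0,0,0],[103,271,58,0,0,0],[103,271,62,0,0,0],[103,271,64,0,0,0],[103,271,64,0,0,0],[103,271,64,0,0,0]]' 40 15
python3 -m pendant '[[0,0,0,0,0,0],[0,0,0,0,0,0],[0,0,0,0,0,0],[0,0,0,0,0,0],[0,0,0,0,0,0],[0,0,-20,0,0,0],[0,0,-60,0,0,0],[0,0,-120,0,0,0],[0,0,-180,0,0,0],[0,0,-180,0,0,0],[0,0,-180,0,0,0]]' 80 15
python3 - <<'E'
from h import *
s=r.get_state();im=r.capture("wrist");cv2.imwrite("pics/w5.png",im[:,:,::-1])
p=proj("wrist",np.array([.431,-.011,.018]),s);print(p,s['tcp_pos'])
h=blob(im,(0,140,120,420),(40,60,20),(95,255,255))
p=proj("wrist",np.array([.442,-.178,.021]),s).round().astype(int);h=blob(im,(max(p[0]-45,0),p[1]-45,p[0]+45,p[1]+45),(40,60,20),(95,255,255));print(p,None if h is None else disc("wrist",h,.021,s))
E
```

```text
time_s: 18.38
tcp_pos: [0.4313, -0.0108, -0.0076]
eef_rot: [180.0, 0.0, 180.0]
contact_force: [-0.8, -0.4, 0.1]
gripper_width: 0.0526
gripper_force: 15.0
time_s: 19.75
tcp_pos: [0.4307, -0.0108, 0.1721]
eef_rot: [180.0, 0.0, 180.0]
contact_force: [0.2, 0.1, -1.1]
gripper_width: 0.0802
gripper_force: 0.0
[277.50362965 194.09083943] [ 0.4307058  -0.01080197  0.17207291]
[ 94 207] (array([ 441.8, -177.4]), 38.1, [441.7, -177.5, 34.9, 38.2])
```

View pics/w5.png

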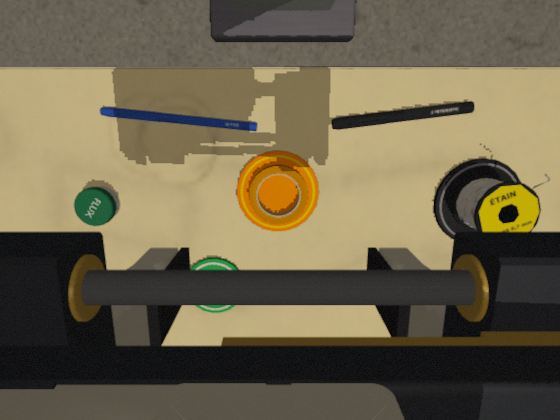

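The tape sits concentric on the orange pad at (278,190); the pot is at (95,206). Next: the pot.

```bash
python3 -m pendant '[[-4,-55,0,0,0,0],[-8,-110,20,0,0,0],[-11,-150,60,0,0,0],[-11,-166,100,0,0,0],[-11,-166,140,0,0,0],[-11,-166,160,0,0,0],[-11,-166,172,0,0,0],[-11,-166,180,0,0,0],[-11,-166,185,0,0,0],[-11,-166,185,0,0,0]]' 75 15
python3 -m pendant '[[0,0,0,0,0,0],[0,0,0,0,0,0],[0,0,0,0,0,0],[0,0,0,0,0,0],[0,0,0,0,0,0],[0,0,0,0,0,0],[0,0,0,0,0,0]]' 25 15
python3 go.py 527 -74.5 -7 180
```

```text
time_s: 21.05
tcp_pos: [0.4422, -0.1768, -0.0127]
eef_rot: [-180.0, 0.0, 180.0]
contact_force: [-0.6, -0.2, -0.4]
gripper_width: 0.0749
gripper_force: 0.0
time_s: 21.92
tcp_pos: [0.4421, -0.1768, -0.0127]
eef_rot: [-180.0, 0.0, 180.0]
contact_force: [-1.5, 0.8, 2.7]
gripper_width: 0.034
gripper_force: 15.0
[-84.9 102.3  -5.7] [-0.  0. -0.]
```

```bash
python3 -m pendant '[[0,0,-10,0,0,0],[0,0,-25,0,0,0],[0,0,-40,0,0,0],[-25,30,-40,0,0,0],[-50,60,-40,0,0,0],[-72,88,-40,0,0,0],[-85,102,-40,0,0,0],[-85,102,-28,0,0,0],[-85,102,-18,0,0,0],[-85,102,-11,0,0,0],[-85,102,-8,0,0,0],[-85,102,-6,0,0,0],[-85,102,-6,0,0,0],[-85,102,-6,0,0,0]]' 25 15
python3 -m pendant '[[0,0,0,0,0,0],[0,0,0,0,0,0],[0,0,0,0,0,0],[0,0,0,0,0,0],[0,0,0,0,0,0],[0,0,-20,0,0,0],[0,0,-60,0,0,0],[0,0,-120,0,0,0],[0,0,-180,0,0,0],[0,0,-180,0,0,0],[0,0,-180,0,0,0]]' 75 15
python3 - <<'E'
from h import *
s=r.get_state();im=r.capture("wrist");cv2.imwrite("pics/w6.png",im[:,:,::-1])
h=blob(im,(200,150,350,240),(65,60,20),(95,255,110));print(disc("wrist",h,.027,s))
h=blob(im,(200,130,350,240),(40,60,20),(95,255,255));print(disc("wrist",h,.006,s),s['tcp_pos'])
E
```

```text
time_s: 23.68
tcp_pos: [0.5273, -0.0749, -0.0066]
eef_rot: [180.0, 0.0, 180.0]
contact_force: [1.3, 0.7, -0.1]
gripper_width: 0.0342
gripper_force: 15.0
time_s: 25.05
tcp_pos: [0.5267, -0.0747, 0.1731]
eef_rot: [180.0, 0.0, 180.0]
contact_force: [-0.6, -0.2, 0.3]
gripper_width: 0.0751
gripper_force: 0.0
(array([523. , -74.5]), 42.3, [523.7, -76.0, 35.7, 42.5])
(array([527.2, -75. ]), 59.6, [527.2, -75.0, 58.8, 59.3]) [ 0.5267013  -0.07473481  0.17313971]
```

View pics/w6.png

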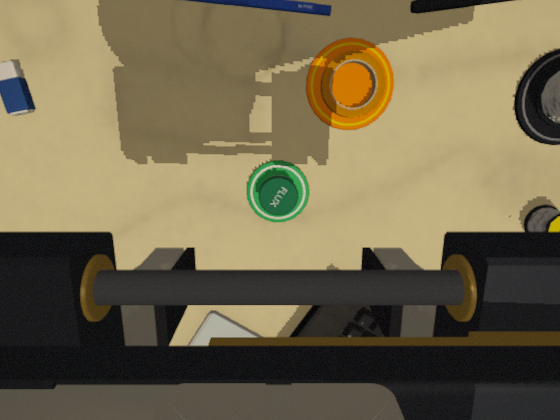

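The pot is centred on the green pad at (278,193). Now over to the tin for a closer look.

```bash
python3 -m pendant '[[0,50,0,0,0,0],[0,105,0,0,0,0],[0,160,0,0,0,0],[0,215,0,0,0,0],[-5,270,0,0,0,0],[-10,320,0,0,0,0],[-10,338,0,0,0,0],[-10,338,0,0,0,0],[-10,338,0,0,0,0]]' 62 15
python3 - <<'E'
from h import *
s=r.get_state();im=r.capture("wrist")
print(s['tcp_pos'],onplane("wrist",(278,194),.027,s))
h=blob(im,(230,140,330,240),(0,120,60),(8,255,255));print(h.min(0),h.max(0),disc("wrist",h,.015,s))
E
```

```text
time_s: 26.22
tcp_pos: [0.5367, 0.262, 0.1723]
eef_rot: [-179.9, -0.1, 180.0]
contact_force: [0.5, -0.8, 0.8]
gripper_width: 0.062
gripper_force: 0.0
[0.53667555 0.26201091 0.17232553] [0.534907   0.26199081 0.027     ]
[264 179] [296 211] (array([538.7, 263.8]), 30.8, [538.7, 263.7, 29.8, 30.9])
```

```bash
python3 -m pendant '[[-2,2,50,0,0,0],[-2,2,100,0,0,0],[-2,2,135,0,0,0],[-2,2,160,0,0,0],[-2,2,173,0,0,0],[-2,2,181,0,0,0],[-2,2,187,0,0,0],[-2,2,187,0,0,0]]' 62 15
python3 -m pendant '[[0,0,0,0,0,0],[0,0,0,0,0,0],[0,0,0,0,0,0],[0,0,0,0,0,0],[0,0,0,0,0,0],[0,0,0,0,0,0],[0,0,0,0,0,0]]' 20 12
python3 go.py 527 -75 12.5 180
```

```text
time_s: 27.28
tcp_pos: [0.5393, 0.2652, -0.0136]
eef_rot: [180.0, 0.0, 180.0]
contact_force: [-0.3, -0.5, 0.0]
gripper_width: 0.062
gripper_force: 0.0
time_s: 28.15
tcp_pos: [0.5392, 0.2652, -0.0137]
eef_rot: [180.0, 0.0, 180.0]
contact_force: [-0.8, 0.6, 2.2]
gripper_width: 0.0294
gripper_force: 12.0
[  12.1 -340.2  -26.2] [ 0.  0. -0.]
```

```bash
python3 -m pendant '[[0,0,-15,0,0,0],[0,0,-45,0,0,0],[0,0,-80,0,0,0],[0,0,-100,0,0,0],[5,-40,-100,0,0,0],[12,-90,-100,0,0,0],[12,-140,-100,0,0,0],[12,-190,-100,0,0,0],[12,-240,-100,0,0,0],[12,-290,-100,0,0,0],[12,-325,-100,0,0,0],[12,-340,-100,0,0,0],[12,-340,-80,0,0,0],[12,-340,-60,0,0,0],[12,-340,-45,0,0,0],[12,-340,-45,0,0,0],[12,-340,-45,0,0,0]]' 20 12
python3 - <<'E'
from h import *
s=r.get_state();im=r.capture("side");im2=r.capture("wrist");print(s['tcp_pos'],s['gripper_width'])
B=cv2.resize(im[190:270,230:330],(525,420),interpolation=cv2.INTER_CUBIC)
cv2.imwrite("pics/c7.png",np.hstack([B,im2[150:,150:410].repeat(1,0) if 0 else im2[:,145:415]])[:,:,::-1])
E
```

```text
time_s: 30.28
tcp_pos: [0.5276, -0.0746, 0.0317]
eef_rot: [-180.0, 0.0, -180.0]
contact_force: [0.2, 0.3, 0.5]
gripper_width: 0.0297
gripper_force: 12.0
[ 0.52757775 -0.07459113  0.03174302] 0.029650471562972146
```

View pics/c7.png

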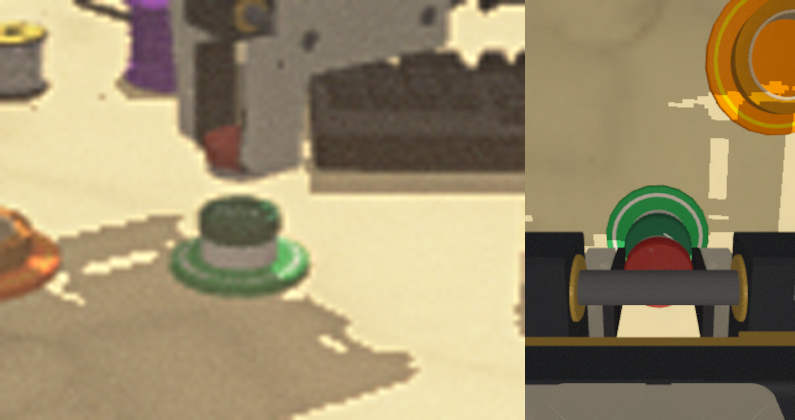

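The side crop shows the tin held level above the pot at (238,150), and the pot centred on its pad at (240,235). Lowering and releasing.

```bash
python3 -m pendant '[[0,0,6,0,0,0],[0,0,11,0,0,0],[0,0,14,0,0,0],[0,0,16,0,0,0],[0,0,17.5,0,0,0],[0,0,17.5,0,0,0],[0,0,17.5,0,0,0]]' 20 12
python3 -m pendant '[[0,0,0,0,0,0],[0,0,0,0,0,0],[0,0,0,0,0,0],[0,0,0,0,0,0],[0,0,0,0,0,0],[0,0,-15,0,0,0],[0,0,-45,0,0,0],[0,0,-90,0,0,0],[0,0,-150,0,0,0],[40,0,-200,0,0,0],[60,0,-230,0,0,0],[60,0,-230,0,0,0],[60,0,-230,0,0,0]]' 55 12
cat > fin.py <<'E'
from h import *
s=r.get_state();print(s['tcp_pos'],s['time_s'])
w=r.capture("wrist");sc=r.capture("scene");sd=r.capture("side")
def m(cam,im,n,P,k,lo,hi):
    p=proj(cam,np.array(P)/1000,s).round().astype(int)
    h=blob(im,(max(p[0]-k,0),max(p[1]-k,0),p[0]+k,p[1]+k),lo,hi)
    print(cam,n,p,None if h is None or len(h)<5 else disc(cam,h,P[2]/1000,s))
for c,im in(("wrist",w),("scene",sc)):
    m(c,im,"tin",(527,-75,42),28,(0,120,60),(8,255,255))
    m(c,im,"gpad",(527,-75,6),36,(40,60,30),(95,255,255))
    m(c,im,"reel",(441,180,52),30,(22,120,50),(35,255,255))
cv2.imwrite("pics/f.png",np.hstack([cv2.resize(w[40:340,60:540],(450,281)),cv2.resize(sd[180:280,170:330],(350,281))])[:,:,::-1])
E
python3 fin.py
```

```text
time_s: 31.25
tcp_pos: [0.5271, -0.0748, 0.0137]
eef_rot: [180.0, 0.0, 180.0]
contact_force: [0.3, -0.2, -0.6]
gripper_width: 0.0297
gripper_force: 12.0
time_s: 32.88
tcp_pos: [0.4669, -0.0748, 0.2441]
eef_rot: [180.0, 0.1, 180.0]
contact_force: [0.2, 0.4, 0.1]
gripper_width: 0.0545
gripper_force: 0.0
[ 0.46690258 -0.07477587  0.24409277] 32.875
wrist tin [278 240] (array([526. , -74.9]), 32.1, [526.0, -74.6, 30.1, 32.1])
wrist gpad [278 230] (array([526.9, -75.1]), 59.8, [526.9, -75.0, 58.8, 59.6])
wrist reel [534 161] (array([440.7, 180. ]), 51.5, [440.7, 180.1, 49.9, 50.8])
scene tin [318 204] (array([523.8, -70.2]), 34.2, [523.4, -69.9, 28.9, 35.6])
scene gpad [317 213] (array([525.4, -72.2]), 62.0, [525.2, -72.9, 58.8, 61.2])
scene reel [274 284] (array([440.2, 180. ]), 52.0, [439.7, 180.1, 49.8, 51.4])
```

View pics/f.png

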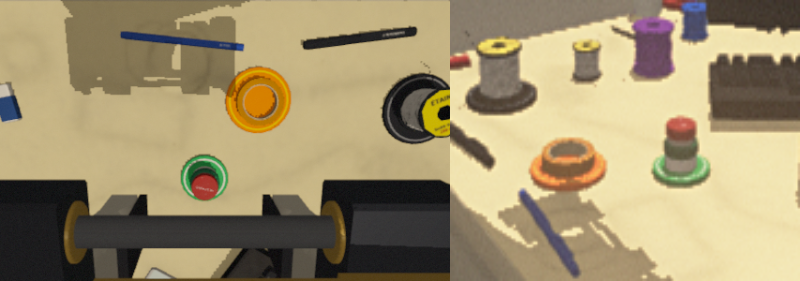

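The pictures show the reel, tape and pot centred on their pads, with the tin upright in the middle of the pot's lid at (681,130). The gripper is clear, so I'm handing in.

```bash
python3 -c "
from plant import r
print(r.close_job())"
```

```text
the job is handed in; nothing more can be done
None
```

The job is handed in at about 33 s: the reel, tape roll and pot stand centred on their pads and the tin is stacked on the pot's lid, by my camera checks; the hand-in gave no verdict.

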